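# Level the roller jig and present a bottle over it

### The job

First turn the black knob on the bottle-scoring jig until its hinged roller platform sits level. Then draw the green bottle out of the sloping rack, turn it to lie level, and hold it about a hand's breadth (8 cm clear) above the rollers, centred over them and in line with the jig, with its base towards the metal end stop and its mouth pointing away from the knob. Finish while still holding it there in the gripper, bottle and gripper clear of the jig and rack; keep the platform level and leave the amber bottle, the screwdriver and the tumbler where they are.

Things in the scene. Friction and masses are not known exactly. Their poses are not given: they have to be found in the camera images.
- platform (a joint): Tilt of the hinged roller platform, rad: 0 level, negative: knob end too low (starts 0.03 to 0.068 low), positive: too high. A wooden board 250 x 124 x 18 mm, hinged at the end away from the knob; when level its top is 70 mm above the table, flush with the tops of the two red posts beside its knob end.
- lift (a joint): Angle of the black lifting knob, rad, 0 to 2.3; grows clockwise seen from above. Clockwise raises the knob end of the platform, 0.05 rad of tilt per rad of knob; anticlockwise lowers it; level at 1.5. Stiff (0.10 N m); stays where it is left.
- lift_grip (a point): Grip point of the black knob, on its vertical axis, 103 mm above the table, 7 mm below the top of its grip bar (42 mm long, 14 mm thick, 32 mm high, on a disc of 44 mm diameter). This frame turns with the knob: x runs along the bar, z is up. It stands 168 mm from jig_mid towards the jig's -x.
- jig_mid (a point): Point on the fixed jig midway between the four white rollers, at the height of their tops, 104 mm above the table. x axis: level, along the jig from the knob and end stop towards the hinge; z up. Rollers (24 mm diameter) 45 mm either way in x, 24 mm in y. Aluminium end stop 104 mm to -x, 80 mm wide, top 125 mm above the table. Base board 370 x 150 mm, from 205 mm at -x to 165 mm at +x.
- green_center (a point): Centre of the green glass bottle, on its axis half-way from base to mouth. 175 mm long: 50 mm diameter for 122 mm from the base, a shoulder, a neck of 24 to 27 mm; 0.14 to 0.28 kg, centre of mass some 15 mm towards the base. z axis: from base to mouth. Starts in one of the rack's two cradles, axis 35 degrees above level, mouth up and leaning along the rack's x, away from the robot.
- green_mouth (a point): Centre of the green bottle's mouth, 87 mm from green_center along the bottle's z axis.
- amber_center (a point): Centre of the amber glass bottle, of the same shape, in the other cradle of the rack. Leave it there.
- rack: Fixed plywood rack, origin under its centre, board 170 x 270 x 12 mm, x level (the way the bottles lean), z up. Two sloping cradles at y +-65 mm; bottle's base centre at x -55, z 36 mm. A 40 mm wide strip under the bottle reaches 100 mm along it; walls (63 mm over all) hug its lowest 45 mm at the sides, 35 mm on top, 1.5 mm play. Draw the bottle out along its axis.
- screwdriver_center (a point): Centre of a red-handled screwdriver, 190 mm long, 26 mm thick, lying on the table (bystander).
- tumbler_center (a point): Centre of a green glass tumbler, 66 mm diameter, 85 mm high, standing on the table (bystander).

How it is judged:
By the outcome, as a careful person would: the job done as asked, in the order asked, and still so for the second after the job is handed in, while the arm keeps its last pose, push and grip.
It also fails if it takes over 58 s, if anything falls off the work surface, if the arm or the gripper's body presses on something with over 40 N, if the wrist force passes 120 N, or if a joint passes its speed limit or range.

### The arm

A 6-joint arm with a two-finger parallel gripper is mounted at the origin on the work surface. World frame = base frame: x ahead of the robot, y to its left, z up, the work surface at z = 0. Lengths are in m, angles in rad, forces in N, time in s.
With the tool pointing down it reaches from about 0.25 to 0.725 m from the base axis. Payload 9.7 kg.
Tool frame: the origin (TCP) lies between the finger pads; the fingertips stand 25 mm ahead of it and the grasp point (between the pads) lies 6 mm ahead of it; z points along the fingers, y is the direction in which the jaws open and shut (so a half turn about z gives the same grasp; the last joint's range is limited). The gripper opens to 85 mm and grips with 20 to 120 N. Pads are 22 mm wide; open, the fingers measure 114 mm over their backs; the gripper's body (76 mm by 85 mm) begins 54 mm behind the grasp point. The pads swing forward as they close: fully open they stand 13 mm farther back than shut.
Start: joints at [1.15, 0.087, 0.176, 1.66, 0, 1.571], TCP at [0.225, 0.502, 0.256] pointing down, gripper open.
Joint ranges: [-3.13, 3.13], [-0.85, 1.81], [-1.15, 1.24], [-2.2, 2.28], [-1.44, 1.52], [-3.14, 3.14]. Speed limits (rad/s): [2.22, 2.22, 2.57, 3.14, 3.14, 3.14].

### API

Orientations are given as a unit quaternion [x, y, z, w].
In Python, from cell import r gives the robot as it stands.
- The arm moves only by the tool arm_command, never from a script. Its argument "targets" is a list of rows, each a list of 7 numbers: the shift along the world's x, y, z in m, then the turn, a rotation vector about the world's x, y, z in degrees, then the finger opening in m, from 0 to 0.0854. A call has exactly 10 rows; each row shifts and turns the commanded pose from where the row before left it; what a row does not reach is not made up. A row lasts 1/8 s, in which the tool goes at most 62.5 mm and 10.7 degrees, less where a joint would pass 70% of its speed; a pose out of reach is approached as far as the arm can. A call with a gripper value outside its range is refused whole. The fingers move at their own pace and stop on an object; "grip_force" is the grip in N (left out, the last holds). Time passes only in rows, so rows that do not move let the fingers close, or fill a call up. It gives the time, the measured TCP pose, the force and the opening at its end, in the units of the state.
- r.sense(): the state, without advancing time (a new reading comes with each control period).
- r.snapshot(name): name is "scene" or "side" or "wrist"; returns (picture, depth): 480x640x3 uint8, blue, green, red; 480x640 float32, m along the optical axis (not along the pixel's ray), 0 where there is no reading.
- r.camera_model(name): a dict with "mtx" (3x3 intrinsics, pixels), "R" (3x3) and "t" (3): a world point X has camera coordinates R X + t; the wrist camera has in their place "T_tool_cam" (4x4, takes a point from camera to tool coordinates, whose origin is the TCP and whose axes are the flange's). Camera axes: x right, y down, z forward; pixel columns grow to the right and rows downward; lengths in m; the calibration is good to about 2 mm. A picture is of the moment at which its call begins: read the wrist's pose just before it. camera_model takes no time and is no camera call.
- r.hand_in(): hands the job in, once; it reports no verdict.
The state is a dict: "clock": time; "joints": joint angles; "qvel": joint speeds; "tau": joint torques, N m; "tcp_pos": TCP position; "eef_rot": TCP orientation; "force": force on the tool from outside, world axes, zero at the start; "ft_torque": the same for the moment, N m; "finger_gap": finger opening in m.
Only numpy, scipy, OpenCV 4.12 (cv2) and the standard library are available. Lean on these libraries where they do the work, as an engineer would, in place of code of your own. Each camera call takes 0.05 s, during which the arm holds its last target.

## Working session

There is one attempt and no reset: what is moved stays moved. The work goes in short steps, Python scripts to look and compute and a tool call to move; the robot and the scene stay as the last step left them, time stands still between calls to the robot, and variables do not carry over. Pictures are saved under pics/ and viewed, and the job is handed in when it is done.

Besides the shell and the picture viewer there is one more tool, called after "Call:" as name([rows], argument=value, ...), one row to a line, values as JSON. arm_command: Moves the arm, as the interface text tells. Its arguments: {"type":"object","properties":{"targets":{"type":"array","items":{"type":"array","items":{"type":"number"}}},"grip_force":{"type":"number"}},"required":["targets"]}

```bash
ls; mkdir -p pics; python3 - <<'E'
from cell import r
import cv2,numpy as np
s=r.sense();print(s)
for n in("scene","side"):
    p,d=r.snapshot(n);cv2.imwrite(f"pics/{n}0.png",p);np.savez(f"pics/{n}0.npz",p=p,d=d)
    print(r.camera_model(n))
print(r.camera_model("wrist"))
E
```

```text
pics
{'clock': 0.0, 'joints': array([1.15000492e+00, 8.74672733e-02, 1.75128007e-01, 1.65980481e+00,
       1.10590312e-05, 1.57080446e+00]), 'qvel': array([-7.98900859e-04, -8.62655306e-04,  3.67987874e-05,  1.74199128e-04,
       -6.09951133e-04,  2.09298652e-03]), 'tau': array([-4.83981130e-04, -5.20385492e+01,  4.64803183e+01,  1.64386583e-02,
       -1.01137546e-04, -4.83696880e-06]), 'tcp_pos': array([0.22458159, 0.50184055, 0.25557595]), 'eef_rot': array([ 2.08850828e-01,  9.77947278e-01, -6.57858292e-04, -1.46141084e-04]), 'force': array([-0.04511748, -0.168497  , -1.0264337 ]), 'ft_torque': array([-0.00583348, -0.01248327,  0.0065174 ]), 'finger_gap': 0.08563938612162891}
{'mtx': array([[573.40977085,   0.        , 315.82851181],
       [  0.        , 573.40977085, 238.26133258],
       [  0.        ,   0.        ,   1.        ]]), 'R': array([[-0.06509031,  0.99781603,  0.01124377],
       [ 0.71602953,  0.05455065, -0.6959353 ],
       [-0.69502875, -0.03724777, -0.71801646]]), 't': array([ 0.02384386, -0.34166976,  1.60153272])}
{'mtx': array([[516.89618743,   0.        , 318.85531708],
       [  0.        , 516.89618743, 237.21421102],
       [  0.        ,   0.        ,   1.        ]]), 'R': array([[ 0.98024158, -0.19779472, -0.00192391],
       [-0.15671434, -0.77064507, -0.61769474],
       [ 0.12069411,  0.60579157, -0.78641561]]), 't': array([-0.6062009 ,  0.15111862,  0.79335293])}
{'mtx': array([[416.76152908,   0.        , 326.87977345],
       [  0.        , 416.76152908, 237.13666288],
       [  0.        ,   0.        ,   1.        ]]), 'T_tool_cam': array([[-1.88878585e-04, -9.50698978e-01, -3.10115169e-01,
         7.87152561e-02],
       [ 9.99999839e-01, -3.45405640e-04,  4.49827187e-04,
         1.84082209e-03],
       [-5.34765775e-04, -3.10115035e-01,  9.50698890e-01,
        -1.17595086e-01],
       [ 0.00000000e+00,  0.00000000e+00,  0.00000000e+00,
         1.00000000e+00]])}
```

View pics/scene0.png

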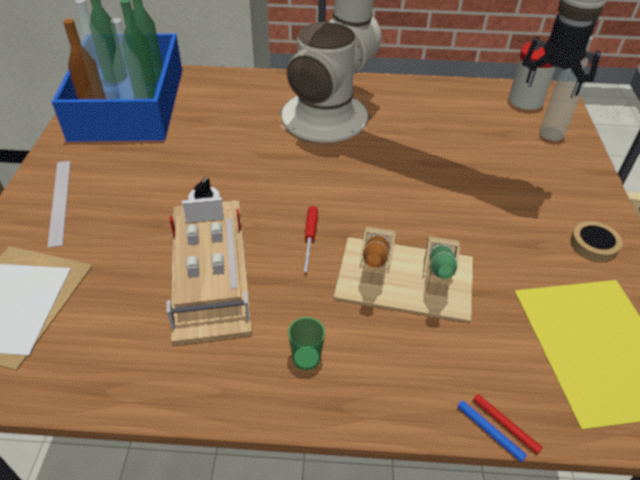

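View pics/side0.png

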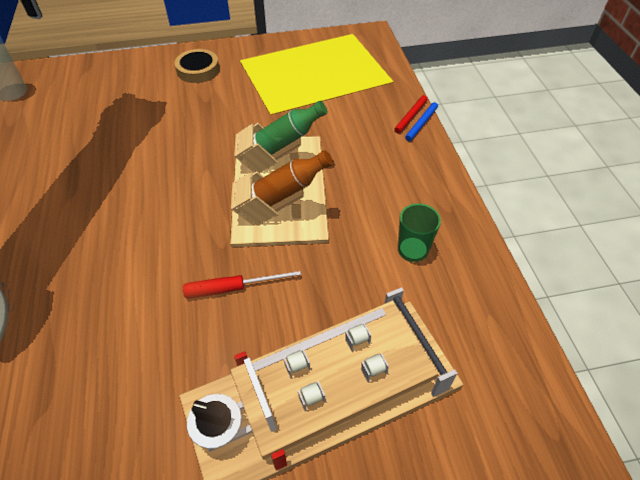

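```bash
cat > h.py <<'E'
import numpy as np,cv2
from cell import r
from scipy.spatial.transform import Rotation as Ro
def cloud(n,d,tool=None):
    m=r.camera_model(n);K=m["mtx"];v,u=np.indices(d.shape)
    P=np.stack([(u-K[0,2])/K[0,0]*d,(v-K[1,2])/K[1,1]*d,d],-1)
    if n=="wrist":
        T=m["T_tool_cam"];P=P@T[:3,:3].T+T[:3,3]
        return P@Ro.from_quat(tool["eef_rot"]).as_matrix().T+tool["tcp_pos"]
    return (P-m["t"])@m["R"]
def topmap(W,p,x0,x1,y0,y1,name,sc=3,zmin=-1,zmax=1):
    ok=(W[...,2]>zmin)&(W[...,2]<zmax)
E
python3 - <<'E'
from h import *
L={}
for n,c in(("scene",(150,170,260,350)),("side",(170,280,470,480))):
    f=np.load(f"pics/{n}0.npz");p=f["p"];
    x0,y0,x1,y1=c
    cv2.imwrite(f"pics/{n}_jig.png",cv2.resize(p[y0:y1,x0:x1],None,fx=2.6 if n=="side" else 3.2,fy=2.6 if n=="side" else 3.2,interpolation=cv2.INTER_CUBIC))
    W=cloud(n,f["d"])
    # table check
    print(n,[W[y,x].round(3) for x,y in ((330,200),(300,440) if n=="scene" else (150,260))])
    hsv=cv2.cvtColor(p,cv2.COLOR_BGR2HSV)
    # rollers: white, low sat, z 0.06..0.12
    m=((hsv[...,1]<60)&(hsv[...,2]>130)&(W[...,2]>0.07)&(W[...,2]<0.14)&(W[...,1]<-.1)&(W[...,0]<.8)).astype(np.uint8)
    k,lab,st,ce=cv2.connectedComponentsWithStats(m)
    for i in range(1,k):
        if st[i,4]>25:
            q=W[lab==i];print("white",st[i],q.min(0).round(3),q.max(0).round(3),np.median(q,0).round(3))
    for nm,(a,b) in {"green":(50,85),"amber":(4,14)}.items():
        m=(hsv[...,0]>=a)&(hsv[...,0]<=b)&(hsv[...,1]>(100 if nm=="green" else 190))&(W[...,2]>0.02)&(W[...,0]>.3)&(W[...,0]<.9)&(W[...,1]>-.3)
        k,lab,st,ce=cv2.connectedComponentsWithStats(m.astype(np.uint8))
        for i in range(1,k):
            if st[i,4]>60:
                q=W[lab==i];print(nm,st[i],q.min(0).round(3),q.max(0).round(3),np.median(q,0).round(3))
E
```

```text
scene [array([0.35 , 0.033, 0.002]), array([ 0.941,  0.011, -0.001])]
white [182 188  41  32 563] [ 0.408 -0.276  0.07 ] [ 0.512 -0.189  0.118] [ 0.497 -0.226  0.094]
white [210 223  12  13 124] [ 0.532 -0.206  0.083] [ 0.567 -0.18   0.099] [ 0.555 -0.192  0.093]
white [186 225  12  12 123] [ 0.548 -0.253  0.085] [ 0.577 -0.227  0.098] [ 0.565 -0.238  0.093]
white [211 254  13  15 141] [ 0.622 -0.185  0.084] [ 0.654 -0.16   0.103] [ 0.642 -0.172  0.096]
white [186 256  13  14 141] [ 0.631 -0.232  0.087] [ 0.665 -0.208  0.104] [ 0.652 -0.218  0.097]
white [230 277   7  12  30] [ 0.66  -0.146  0.07 ] [ 0.688 -0.13   0.074] [ 0.675 -0.139  0.071]
white [243 292   4  12  37] [ 0.696 -0.116  0.071] [ 0.722 -0.106  0.077] [ 0.708 -0.11   0.074]
white [166 301   4  12  41] [ 0.727 -0.251  0.07 ] [ 0.752 -0.241  0.077] [ 0.741 -0.246  0.074]
green [434 255  22  23 235] [0.622 0.237 0.101] [0.684 0.275 0.149] [0.655 0.252 0.131]
green [291 337  31  30 538] [ 0.768 -0.018  0.02 ] [0.819 0.036 0.089] [0.812 0.012 0.058]
side [array([ 0.67 ,  0.152, -0.002]), array([ 0.34 ,  0.077, -0.   ])]
whi
[... 816 characters left out ...]
 0.077] [ 0.576 -0.229  0.098] [ 0.56  -0.243  0.093]
white [187 394  54  54 991] [ 0.403 -0.278  0.07 ] [ 0.469 -0.21   0.106] [ 0.44  -0.253  0.071]
white [194 404  12   5  27] [ 0.419 -0.243  0.107] [ 0.432 -0.235  0.112] [ 0.425 -0.238  0.11 ]
green [290 101  37  33 605] [0.618 0.229 0.094] [0.682 0.266 0.148] [0.644 0.242 0.126]
green [256 113  45  41 956] [0.552 0.23  0.05 ] [0.631 0.274 0.122] [0.59  0.243 0.091]
green [ 399  204   41   53 1698] [ 0.752 -0.025  0.02 ] [0.817 0.041 0.087] [0.786 0.007 0.061]
amber [292 150  41  36 748] [0.599 0.102 0.096] [0.665 0.143 0.149] [0.626 0.115 0.127]
amber [ 254  162   49   43 1115] [0.533 0.103 0.053] [0.611 0.152 0.123] [0.571 0.116 0.092]
```

View pics/scene_jig.png

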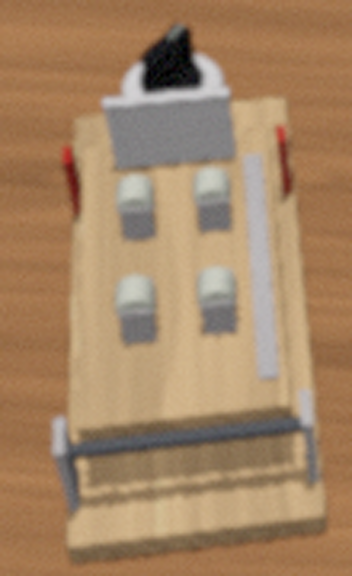

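View pics/side_jig.png

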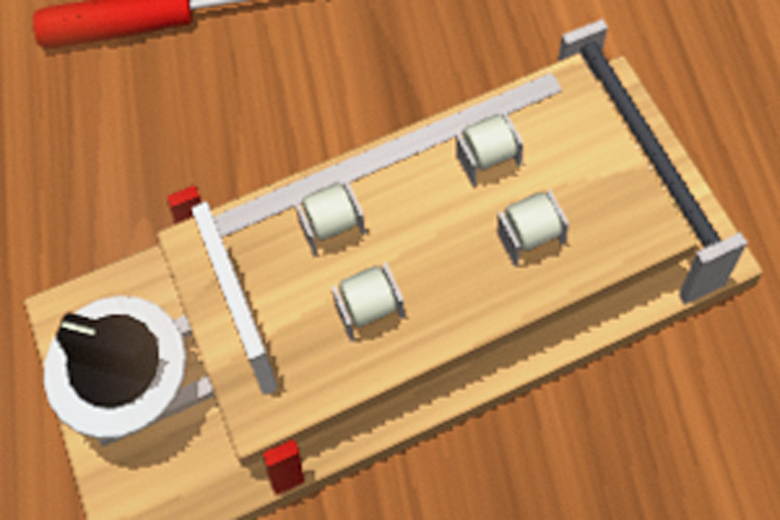

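```bash
python3 - <<'E'
from h import *
for n in("side","scene"):
    f=np.load(f"pics/{n}0.npz");W=cloud(n,f["d"]);p=f["p"].astype(int)
    D=np.hypot(W[...,0]-.436,W[...,1]+.244)
    m=(D<.045)&(W[...,2]>.095)&(p.max(-1)<110)
    q=W[m];print(n,len(q),q.min(0).round(3),q.max(0).round(3))
    t=q[q[:,2]>.1]; print(len(t),t.mean(0).round(4),t.min(0).round(3),t.max(0).round(3))
    c=t[:,:2]-t[:,:2].mean(0);w,v=np.linalg.eigh(c.T@c);print(np.degrees(np.arctan2(v[1,1],v[0,1])),np.sqrt(w/len(c)))
    print(t[::max(1,len(t)//25)].round(3).tolist())
    # any black
    m=(D<.06)&(p.max(-1)<70);q=W[m];h,e=np.histogram(q[:,2],bins=np.arange(0,.14,.01));print(h)
E
```

```text
side 469 [ 0.416 -0.258  0.095] [ 0.456 -0.231  0.112]
424 [ 0.4374 -0.2461  0.1079] [ 0.416 -0.258  0.1  ] [ 0.456 -0.231  0.112]
154.95394150325174 [0.00423837 0.01170364]
[[0.421, -0.231, 0.11], [0.419, -0.233, 0.108], [0.428, -0.237, 0.11], [0.434, -0.238, 0.107], [0.439, -0.241, 0.108], [0.434, -0.241, 0.108], [0.417, -0.239, 0.109], [0.439, -0.243, 0.109], [0.418, -0.24, 0.108], [0.437, -0.244, 0.109], [0.455, -0.248, 0.108], [0.433, -0.244, 0.108], [0.452, -0.249, 0.11], [0.431, -0.246, 0.11], [0.449, -0.25, 0.111], [0.428, -0.245, 0.107], [0.447, -0.25, 0.109], [0.427, -0.247, 0.108], [0.445, -0.251, 0.109], [0.428, -0.248, 0.107], [0.447, -0.253, 0.11], [0.435, -0.25, 0.107], [0.453, -0.254, 0.107], [0.446, -0.254, 0.108], [0.443, -0.255, 0.107], [0.444, -0.255, 0.106], [0.451, -0.257, 0.102]]
[  0   0   0   0   0   0   0 300 153  86 307  52   0   0]
scene 139 [ 0.42  -0.255  0.095] [ 0.459 -0.229  0.114]
110 [ 0.4412 -0.2421  0.1074] [ 0.42  -0.255  0.1  ] [ 0.459 -0.229  0.114]
150.3782053060763 [0.00353133 0.01209221]
[[0.425, -0.234, 0.111], [0.427, -0.239, 0.11], [0.427, -0.23, 0.11], [0.432, -0.24, 0.111], [0.427, -0.233, 0.107], [0.431, -0.245, 0.108], [0.433, -0.235, 0.11], [0.423, -0.229, 0.102], [0.438, -0.241, 0.11], [0.43, -0.234, 0.104], [0.439, -0.247, 0.109], [0.438, -0.239, 0.108], [0.43, -0.233, 0.101], [0.444, -0.246, 0.11], [0.439, -0.239, 0.106], [0.447, -0.254, 0.109], [0.448, -0.245, 0.111], [0.442, -0.238, 0.106], [0.453, -0.252, 0.112], [0.447, -0.246, 0.107], [0.442, -0.239, 0.103], [0.455, -0.248, 0.111], [0.448, -0.242, 0.105], [0.458, -0.247, 0.111], [0.449, -0.242, 0.103], [0.454, -0.247, 0.104], [0.455, -0.251, 0.103], [0.459, -0.25, 0.103]]
[ 0  0  0  0  0  0  0 27 57 54 72 17  0  0]
```

```bash
cat > fit.py <<'E'
from h import *
from scipy.optimize import least_squares
def tilt(n,p,d,mid=(.5995,-.2065),yaw=np.radians(13),verbose=True,tool=None):
    W=cloud(n,d,tool);c,s=np.cos(yaw),np.sin(yaw)
    dx=W[...,0]-mid[0];dy=W[...,1]-mid[1];u=c*dx+s*dy;v=-s*dx+c*dy
    hsv=cv2.cvtColor(p,cv2.COLOR_BGR2HSV)
    wood=(hsv[...,1]>80)
    m=(np.abs(u)<.095)&(np.abs(v)<.057)&(W[...,2]>.05)&(W[...,2]<.085)&wood&(d>0)
    A=np.c_[u[m],v[m],np.ones(m.sum())];z=W[...,2][m]
    for _ in range(5):
        k,*_r=np.linalg.lstsq(A,z,rcond=None);e=z-A@k;g=np.abs(e)<.004;A,z=A[g],z[g]
    # table reference near
    t=(np.abs(W[...,2])<.012)&(np.abs(u)<.25)&(np.abs(v)<.3)&(d>0)
    B=np.c_[u[t],v[t],np.ones(t.sum())];kt,*_r=np.linalg.lstsq(B,W[...,2][t],rcond=None)
    return k,kt,len(z)
E
python3 - <<'E'
from fit import *
for n in("side","scene"):
    f=np.load(f"pics/{n}0.npz");print(n,*[np.round(x,4) for x in tilt(n,f["p"],f["d"])])
data={}
for n in("side","scene"):
    f=np.load(f"pics/{n}0.npz");p=f["p"];W=cloud(n,f["d"]);hsv=cv2.cvtColor(p,cv2.COLOR_BGR2HSV)
    for nm,(a,b) in {"green":(50,85),"amber":(2,14)}.items():
        m=(hsv[...,0]>=a)&(hsv[...,0]<=b)&(hsv[...,1]>(100 if nm=="green" else 180))&(W[...,2]>0.03)&(W[...,0]>.45)&(W[...,0]<.72)&(W[...,1]>.07)&(W[...,1]<.32)
        m=cv2.erode(m.astype(np.uint8),np.ones((3,3)))>0
        data[n,nm]=W[m];print(n,nm,m.sum())
T=np.radians(35)
def geo(x):
    yaw=x[2];X=np.array([np.cos(yaw),np.sin(yaw),0]);Y=np.array([-X[1],X[0],0])
    ax=np.cos(T)*X+np.array([0,0,np.sin(T)]);return X,Y,ax
def res(x,keys):
    X,Y,ax=geo(x);out=[]
    for k in keys:
        b=np.array([x[0],x[1],0])-.055*X+(.065 if k[1]=="green" else -.065)*Y+[0,0,.036]
        q=data[k]-b;s=q@ax;rr=np.linalg.norm(q-s[:,None]*ax,axis=1)
        R=np.where(s<.122,.025,np.where(s<.15,np.interp(s,[.122,.145],[.025,.013]),.0128))
        e=rr-R;e=np.where((s>.12)&(s<.15),0.3*e,e)
        e2=np.clip(s-.175,0,None)+np.clip(-s,0,None)
        out+=[e,e2]
    return np.concatenate(out)
for keys in([("side","green"),("side","amber")],[("scene","green"),("scene","amber")],list(data)):
    keys=[k for k in keys if len(data[k])>20]
    o=least_squares(res,[.59,.18,-.14],args=(keys,),loss="soft_l1",f_scale=.002)
    X,Y,ax=geo(o.x);g=np.array([*o.x[:2],0])-.055*X+.065*Y+[0,0,.036]
    for k in keys:
        b=np.array([o.x[0],o.x[1],0])-.055*X+(.065 if k[1]=="green" else -.065)*Y+[0,0,.036];s=(data[k]-b)@ax;print(k,s.min().round(3),s.max().round(3))
    print(o.x[:2].round(4),np.degrees(o.x[2]).round(2),"rms",np.sqrt(np.mean(res(o.x,keys)**2)).round(4),"gcenter",(g+.0875*ax).round(4),"mouth",(g+.175*ax).round(4))
# rack board corners: top z 0.012
E
```

```text
side [ 0.0415 -0.0008  0.0639] [ 0.0012  0.0018 -0.0007] 8661
scene [ 0.0408 -0.0006  0.0645] [0.0007 0.0003 0.0001] 2295
side green 1233
side amber 1514
scene green 13
scene amber 1
('side', 'green') 0.039 0.175
('side', 'amber') 0.04 0.176
[0.5806 0.1983] -8.47 rms 0.0011 gcenter [0.6066 0.2602 0.0862] mouth [0.6775 0.2496 0.1364]Traceback (most recent call last):
  File "<stdin>", line 27, in <module>
    return func(*args, **kwargs)
    vector_fun = VectorFunction(
        fun_wrapped,
    ...<6 lines>...
        workers=workers
    )
    self._update_fun()
    ~~~~~~~~~~~~~~~~^^
    self.f = self.fun_wrapped(xp_copy(self.x))
             ~~~~~~~~~~~~~~~~^^^^^^^^^^^^^^^^^
    return np.atleast_1d(self.fun(x))
                         ~~~~~~~~^^^
    return self.f(x, *self.args, **self.kwargs)
           ~~~~~~^^^^^^^^^^^^^^^^^^^^^^^^^^^^^^
  File "<stdin>", line 24, in res
ValueError: need at least one array to concatenate
```

Call:
arm_command([
  [0.016,-0.057,0,0,0,-0.3,0.0854],
  [0.016,-0.057,0,0,0,-0.3,0.0854],
  [0.016,-0.057,0,0,0,-0.3,0.0854],
  [0.016,-0.057,0,0,0,-0.3,0.0854],
  [0.016,-0.057,0,0,0,-0.3,0.0854],
  [0.016,-0.057,0,0,0,-0.3,0.0854],
  [0.016,-0.057,0,0,0,-0.3,0.0854],
  [0.016,-0.057,0,0,0,-0.3,0.06],
  [0.016,-0.057,0,0,0,-0.3,0.05],
  [0.016,-0.057,0,0,0,-0.3,0.05],
])

```text
clock: 1.35
tcp_pos: [0.3847, -0.07, 0.2563]
eef_rot: [0.235, 0.972, 0.0, 0.0]
force: [-0.1, 1.5, 0.3]
finger_gap: 0.05
```

Call:
arm_command([
  [0.013,-0.044,-0.01,0,0,0,0.05],
  [0.013,-0.044,-0.01,0,0,0,0.05],
  [0.013,-0.044,-0.01,0,0,0,0.05],
  [0.013,-0.042,-0.01,0,0,0,0.05],
  [0,0,-0.01,0,0,0,0.05],
  [0,0,0,0,0,0,0.05],
  [0,0,0,0,0,0,0.05],
  [0,0,0,0,0,0,0.05],
  [0,0,0,0,0,0,0.05],
  [0,0,0,0,0,0,0.05],
])

```text
clock: 2.6
tcp_pos: [0.4367, -0.2418, 0.2065]
eef_rot: [0.234, 0.972, -0.0, 0.0]
force: [0.9, 0.1, 0.0]
finger_gap: 0.0496
```

```bash
python3 - <<'E'
from fit import *
s=r.sense();p,d=r.snapshot("wrist");cv2.imwrite("pics/w1.png",p)
print(s["tcp_pos"],s["joints"],s["force"])
R=Ro.from_quat(s["eef_rot"]).as_matrix();print("y ang",np.degrees(np.arctan2(R[1,1],R[0,1])),R[:,2])
W=cloud("wrist",d,s)
D=np.hypot(W[...,0]-.437,W[...,1]+.244)
m=(D<.04)&(W[...,2]>.103)&(W[...,2]<.118)&(p.max(-1)<130)
q=W[m];print(len(q),q.min(0),q.max(0));
if len(q):
    rc=cv2.minAreaRect((q[:,:2]*1000).astype(np.float32));print(rc)
E
```

```text
[ 0.43674031 -0.24178006  0.20654935] [-5.05609952e-01 -4.78822871e-02 -5.72648666e-02  1.56094171e+00
  1.14076818e-05 -3.28298854e-02] [0.88645269 0.11747779 0.02537776]
y ang 62.9116976186794 [ 4.18501183e-04 -2.18646947e-04 -9.99999889e-01]
1716 [ 0.41580669 -0.25554873  0.10308337] [ 0.45685047 -0.22717402  0.11215899]
((436.3138732910156, -241.4307403564453), (13.878954887390137, 41.5905647277832), 63.25706481933594)
```

View pics/w1.png

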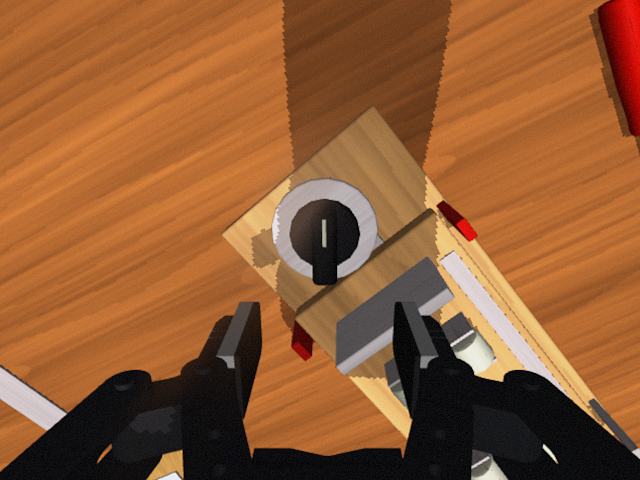

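Call:
arm_command([
  [0,0,-0.024,0,0,0,0.05],
  [0,0,-0.024,0,0,0,0.05],
  [0,0,-0.024,0,0,0,0.05],
  [0,0,-0.015,0,0,0,0.05],
  [0,0,-0.01,0,0,0,0.05],
  [0,0,0,0,0,0,0.03],
  [0,0,0,0,0,0,0.012],
  [0,0,0,0,0,0,0.005],
  [0,0,0,0,0,0,0.005],
  [0,0,0,0,0,0,0.005],
], grip_force=50)

```text
clock: 3.9
tcp_pos: [0.4365, -0.2431, 0.1103]
eef_rot: [0.235, 0.972, -0.001, 0.0]
force: [-3.2, -6.8, 0.6]
finger_gap: 0.013
```

Call:
arm_command([
  [0,0,0,0,0,-6,0.005],
  [0,0,0,0,0,-6,0.005],
  [0,0,0,0,0,-6,0.005],
  [0,0,0,0,0,-6,0.005],
  [0,0,0,0,0,-6,0.005],
  [0,0,0,0,0,-6,0.005],
  [0,0,0,0,0,-6,0.005],
  [0,0,0,0,0,-4.5,0.005],
  [0,0,0,0,0,0,0.005],
  [0,0,0,0,0,0,0.005],
])

```text
clock: 5.15
tcp_pos: [0.4358, -0.2438, 0.1103]
eef_rot: [0.6, 0.8, -0.002, 0.001]
force: [-8.3, -10.0, 2.0]
finger_gap: 0.0129
```

```bash
python3 - <<'E'
from fit import *
s=r.sense()
R=Ro.from_quat(s["eef_rot"]).as_matrix();print("y ang",np.degrees(np.arctan2(R[1,1],R[0,1])),s["tcp_pos"],s["force"],s["ft_torque"],s["finger_gap"])
for n in("side","scene"):
    p,d=r.snapshot(n);cv2.imwrite(f"pics/{n}1.png",p);np.savez(f"pics/{n}1.npz",p=p,d=d)
    print(n,*[np.round(x,4) for x in tilt(n,p,d)])
p=cv2.imread("pics/side1.png");cv2.imwrite("pics/side1c.png",cv2.resize(p[270:480,150:480],None,fx=2.4,fy=2.4))
E
```

```text
y ang 16.288709213040665 [ 0.43579766 -0.24379939  0.11030754] [-8.25784418 -9.96332574  1.97045496] [-1.97167134  1.5598636  -0.06406366] 0.012927362984632741
side [-0.0005 -0.001   0.0692] [-0.0001  0.0021 -0.0005] 8662
scene [ 0.0001 -0.0003  0.0699] [0.0007 0.0001 0.0001] 2414
```

View pics/side1c.png

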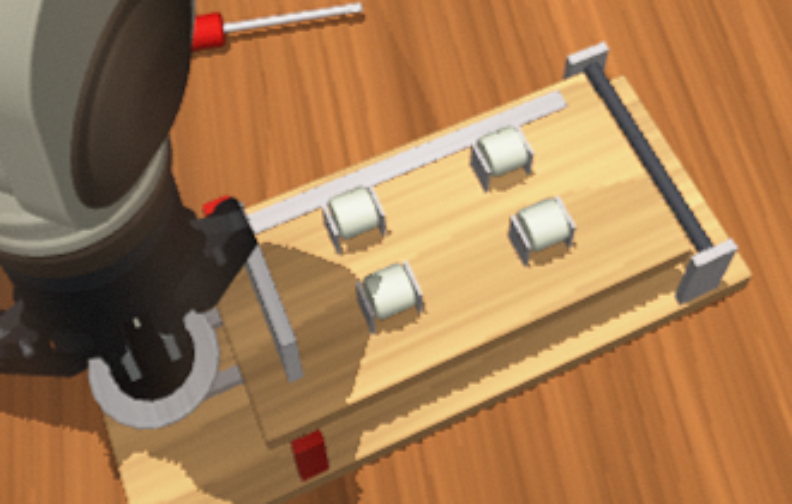

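Call:
arm_command([
  [0,0,0,0,0,0,0.03],
  [0,0,0,0,0,0,0.034],
  [0,0,0,0,0,0,0.034],
  [0,0,0.015,0,0,0,0.034],
  [0,0,0.025,0,0,0,0.034],
  [0,0,0.03,0,0,0,0.034],
  [0,0,0.03,0,0,0,0.034],
  [0,0.02,0.03,0,0,0,0.034],
  [0,0.04,0.02,0,0,0,0.06],
  [0,0.05,0,0,0,0,0.0854],
])

```text
clock: 6.5
tcp_pos: [0.4371, -0.1314, 0.2621]
eef_rot: [0.6, 0.8, 0.001, 0.002]
force: [1.1, -0.4, -1.1]
finger_gap: 0.069
```

```bash
python3 - <<'E'
from fit import *
s=r.sense();R0=Ro.from_quat(s["eef_rot"])
p,d=r.snapshot("side");print(*[np.round(x,4) for x in tilt("side",p,d)])
y=np.radians(-8.47);X=np.array([np.cos(y),np.sin(y),0]);Y=np.array([-X[1],X[0],0]);t=np.radians(35)
zt=np.sin(t)*X-np.array([0,0,np.cos(t)])
Rt=Ro.from_matrix(np.c_[np.cross(Y,zt),Y,zt]);ax=np.cos(t)*X+np.array([0,0,np.sin(t)])
g=np.array([.6066,.2602,.0862])-.0075*ax;tcp=g-.006*zt
print("now",s["tcp_pos"],"tcp",tcp,"pre",tcp-.1*zt,"zt",zt,"ax",ax)
print("rv",np.degrees((Rt*R0.inv()).as_rotvec()))
print("d",tcp-.1*zt-s["tcp_pos"])
E
```

```text
[ 0.     -0.0003  0.0692] [ 0.0012  0.0018 -0.0007] 8628
now [ 0.43708629 -0.13136719  0.26206497] tcp [0.59711944 0.2616118  0.08681309] pre [0.54038739 0.2700601  0.16872829] zt [ 0.56732051 -0.08448296 -0.81915204] ax [ 0.81021765 -0.12065417  0.57357644]
rv [-24.31691169 -27.61006035  63.05159971]
d [ 0.10330111  0.40142729 -0.09333668]
```

Call:
arm_command([
  [0.01,0.04,0,-2.43,-2.76,6.3,0.0854],
  [0.01,0.04,0,-2.43,-2.76,6.3,0.0854],
  [0.01,0.04,0,-2.43,-2.76,6.3,0.0854],
  [0.01,0.04,0,-2.43,-2.76,6.3,0.0854],
  [0.01,0.04,0,-2.43,-2.76,6.3,0.0854],
  [0.01,0.04,-0.01,-2.43,-2.76,6.3,0.0854],
  [0.01,0.04,-0.02,-2.43,-2.76,6.3,0.0854],
  [0.01,0.04,-0.02,-2.43,-2.76,6.3,0.0854],
  [0.01,0.04,-0.02,-2.43,-2.76,6.3,0.0854],
  [0.013,0.041,-0.02,-2.43,-2.76,6.3,0.0854],
])

```text
clock: 7.8
tcp_pos: [0.5398, 0.2708, 0.1701]
eef_rot: [0.069, 0.951, -0.023, 0.3]
force: [0.9, 0.2, 0.2]
finger_gap: 0.0854
```

Call:
arm_command([
  [0,0,0,0,0,0,0.0854],
  [0,0,0,0,0,0,0.0854],
  [0,0,0,0,0,0,0.0854],
  [0,0,0,0,0,0,0.0854],
  [0,0,0,0,0,0,0.0854],
  [0,0,0,0,0,0,0.0854],
  [0,0,0,0,0,0,0.0854],
  [0,0,0,0,0,0,0.0854],
  [0,0,0,0,0,0,0.0854],
  [0,0,0,0,0,0,0.0854],
])

```text
clock: 9.05
tcp_pos: [0.5396, 0.2691, 0.1693]
eef_rot: [0.071, 0.951, -0.024, 0.299]
force: [0.1, -1.1, 0.6]
finger_gap: 0.0855
```

```bash
cat > bot.py <<'E'
from fit import *
def bpts(W,p,box):
    hsv=cv2.cvtColor(p,cv2.COLOR_BGR2HSV)
    m=(hsv[...,0]>=45)&(hsv[...,0]<=88)&(hsv[...,1]>90)
    for i,(a,b) in enumerate(box): m&=(W[...,i]>a)&(W[...,i]<b)
    m=cv2.erode(m.astype(np.uint8),np.ones((3,3)))>0
    return W[m]
def rad(s): return np.where(s<.122,.025,np.where(s<.15,np.interp(s,[.122,.145],[.025,.013]),.0128))
def fitb(q,c0,a0):
    # free axis: center xyz, yaw, pitch
    yaw0=np.arctan2(a0[1],a0[0]);pi0=np.arcsin(a0[2]/np.linalg.norm(a0))
    def ax(x): return np.array([np.cos(x[4])*np.cos(x[3]),np.cos(x[4])*np.sin(x[3]),np.sin(x[4])])
    def res(x):
        a=ax(x);w=q-(x[:3]-.0875*a);s=w@a;rr=np.linalg.norm(w-s[:,None]*a,axis=1)
        e=rr-rad(s);e=np.where((s>.12)&(s<.15),.3*e,e)
        return np.concatenate([e,np.clip(s-.175,0,None)+np.clip(-s,0,None)])
    o=least_squares(res,[*c0,yaw0,pi0],loss="soft_l1",f_scale=.002)
    a=ax(o.x);s=(q-(o.x[:3]-.0875*a))@a
    print("bottle c",o.x[:3].round(4),"yaw,pitch",np.degrees(o.x[3:]).round(2),"rms",np.sqrt(np.mean(res(o.x)**2)).round(4),"s",s.min().round(3),s.max().round(3),len(q))
    return o.x[:3],a
E
python3 - <<'E'
from bot import *
s=r.sense();p,d=r.snapshot("wrist");cv2.imwrite("pics/w2.png",p)
R=Ro.from_quat(s["eef_rot"]).as_matrix()
print(s["tcp_pos"],s["joints"].round(3));print(R.round(4))
W=cloud("wrist",d,s);q=bpts(W,p,[(.5,.72),(.2,.32),(.03,.18)])
c,a=fitb(q,[.6066,.2602,.0862],[.81,-.12,.574])
print("in tool", (R.T@(c-s["tcp_pos"])).round(4),(R.T@a).round(4))
E
```

```text
[0.53964583 0.26905654 0.16926976] [ 0.639 -0.218 -0.399  0.935 -0.419  0.689]
[[-0.8116  0.1487  0.565 ]
 [ 0.1202  0.9889 -0.0875]
 [-0.5718 -0.0031 -0.8204]]
bottle c [0.6069 0.2621 0.0866] yaw,pitch [-8.24 35.55] rms 0.0004 s 0.037 0.175 13286
in tool [-0.0081  0.0034  0.1065] [-0.9999  0.0026 -0.0118]
```

View pics/w2.png

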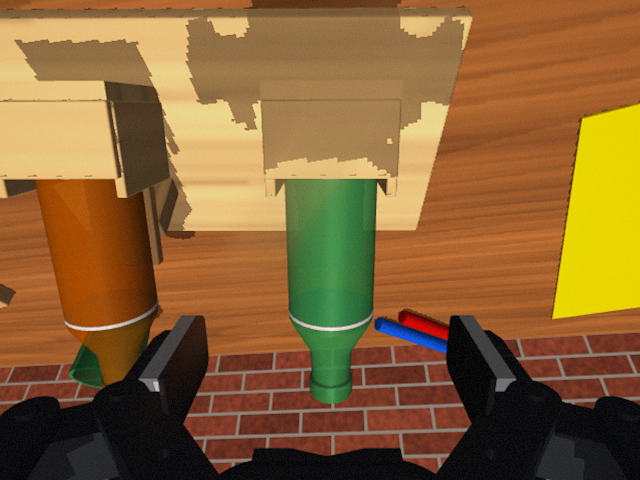

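Call:
arm_command([
  [0.0095,-0.001,-0.0137,0,0,0,0.0854],
  [0.0095,-0.001,-0.0137,0,0,0,0.0854],
  [0.0095,-0.001,-0.0137,0,0,0,0.0854],
  [0.0095,-0.001,-0.0137,0,0,0,0.0854],
  [0.0095,-0.001,-0.0137,0,0,0,0.0854],
  [0.0097,-0.001,-0.0137,0,0,0,0.0854],
  [0,0,0,0,0,0,0.0854],
  [0,0,0,0,0,0,0.0854],
  [0,0,0,0,0,0,0.0854],
  [0,0,0,0,0,0,0.07],
], grip_force=50)

```text
clock: 10.35
tcp_pos: [0.5969, 0.2633, 0.0878]
eef_rot: [0.071, 0.951, -0.023, 0.299]
force: [0.1, 0.5, -0.9]
finger_gap: 0.0706
```

Call:
arm_command([
  [0,0,0,0,0,0,0.06],
  [0,0,0,0,0,0,0.055],
  [0,0,0,0,0,0,0.05],
  [0,0,0,0,0,0,0.045],
  [0,0,0,0,0,0,0.04],
  [0,0,0,0,0,0,0.04],
  [0,0,0,0,0,0,0.04],
  [0,0,0,0,0,0,0.04],
  [0,0,0,0,0,0,0.04],
  [0,0,0,0,0,0,0.04],
])

```text
clock: 11.6
tcp_pos: [0.5967, 0.2629, 0.0874]
eef_rot: [0.071, 0.951, -0.024, 0.299]
force: [-5.7, -2.0, 5.6]
finger_gap: 0.0489
```

```bash
python3 - <<'E'
from bot import *
s=r.sense();p,d=r.snapshot("side");cv2.imwrite("pics/s3.png",p[60:280,180:400]);p,d=r.snapshot("wrist");cv2.imwrite("pics/w3.png",p)
R=Ro.from_quat(s["eef_rot"]).as_matrix();print(s["tcp_pos"],s["force"],s["ft_torque"],s["finger_gap"]);print(R.round(3))
p=cv2.imread("pics/s3.png");cv2.imwrite("pics/s3.png",cv2.resize(p,None,fx=2.5,fy=2.5))
E
```

```text
[0.59670981 0.26294134 0.08743616] [-5.70421096 -1.95832642  5.57864263] [-0.32998278  0.89432192 -0.35193485] 0.04890079761954756
[[-0.812  0.149  0.565]
 [ 0.12   0.989 -0.088]
 [-0.572 -0.003 -0.82 ]]
```

View pics/s3.png

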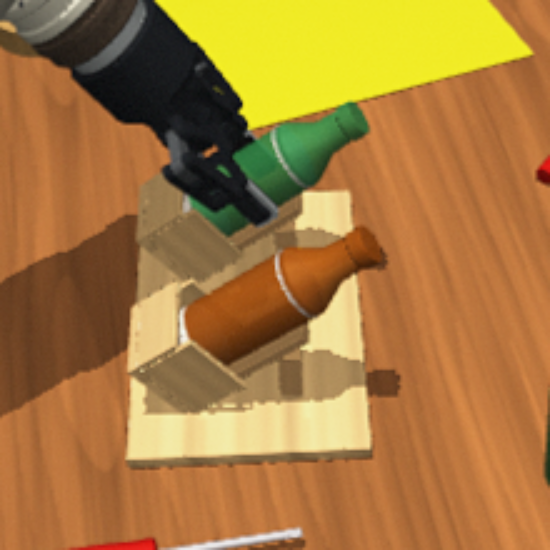

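View pics/w3.png

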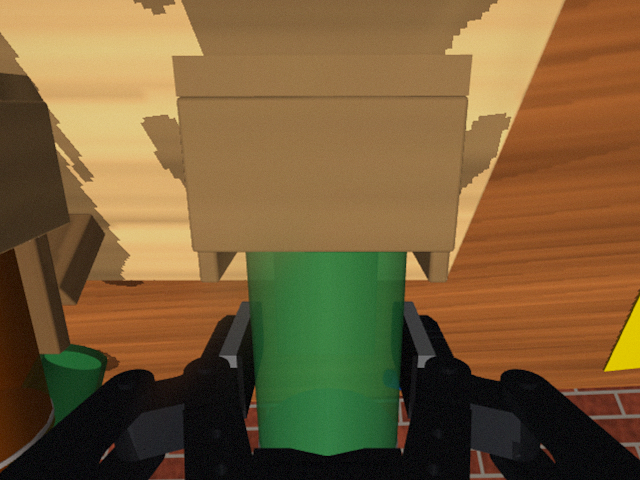

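Call:
arm_command([
  [0.004,-0.0006,0.0029,0,0,0,0.04],
  [0.0081,-0.0012,0.0058,0,0,0,0.04],
  [0.0081,-0.0012,0.0058,0,0,0,0.04],
  [0.0081,-0.0012,0.0058,0,0,0,0.04],
  [0.0081,-0.0012,0.0058,0,0,0,0.04],
  [0.0081,-0.0012,0.0058,0,0,0,0.04],
  [0.0081,-0.0012,0.0058,0,0,0,0.04],
  [0.0081,-0.0012,0.0058,0,0,0,0.04],
  [0,0,0,0,0,0,0.04],
  [0,0,0,0,0,0,0.04],
])

```text
clock: 12.95
tcp_pos: [0.6578, 0.2539, 0.1309]
eef_rot: [0.071, 0.951, -0.024, 0.299]
force: [0.1, -0.3, 0.6]
finger_gap: 0.0484
```

```bash
python3 - <<'E'
from bot import *
s=r.sense();p,d=r.snapshot("side");cv2.imwrite("pics/s4.png",cv2.resize(p[60:280,180:400],None,fx=2.5,fy=2.5))
R=Ro.from_quat(s["eef_rot"]).as_matrix();print(s["tcp_pos"],s["force"],s["finger_gap"])
W=cloud("side",d);q=bpts(W,p,[(.5,.78),(.18,.34),(.05,.25)])
c,a=fitb(q,s["tcp_pos"]+.006*R[:,2]-.0075*R[:,0],-R[:,0]);print((R.T@(c-s["tcp_pos"])).round(4),(R.T@a).round(4))
E
```

```text
[0.65784103 0.25392531 0.13088866] [ 0.11605232 -0.25415574  0.58170316] 0.048364290191258326
bottle c [0.6671 0.2519 0.129 ] yaw,pitch [-7.91 34.96] rms 0.0016 s 0.005 0.176 923
[-0.0066 -0.0006  0.007 ] [-1.0e+00  7.9e-03 -8.0e-04]
```

View pics/s4.png

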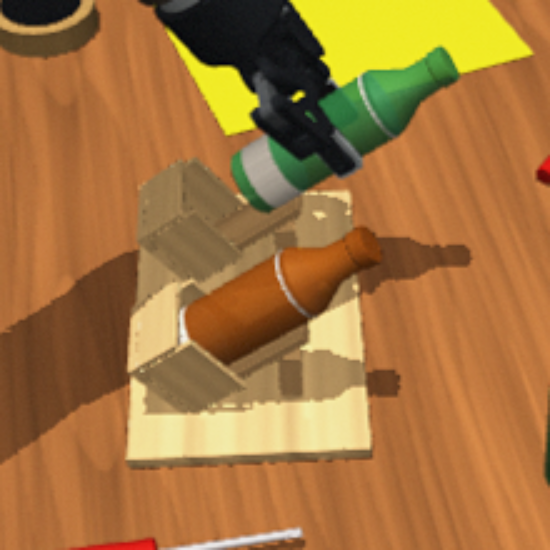

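Call:
arm_command([
  [-0.005,0,0.03,0,0,0,0.04],
  [-0.01,-0.005,0.03,0,0,0,0.04],
  [-0.015,-0.01,0.03,0,0,0,0.04],
  [-0.02,-0.02,0.03,0,0,0,0.04],
  [-0.02,-0.03,0.02,0,0,0,0.04],
  [-0.02,-0.03,0.01,0,0,0,0.04],
  [0,-0.03,0,0,0,0,0.04],
  [0,-0.03,0,0,0,0,0.04],
  [0,-0.03,0,0,0,0,0.04],
  [0,-0.03,0,0,0,0,0.04],
])

```text
clock: 14.25
tcp_pos: [0.5671, 0.0381, 0.2801]
eef_rot: [0.071, 0.952, -0.024, 0.298]
force: [2.0, 0.5, -2.1]
finger_gap: 0.0488
```

```bash
python3 - <<'E'
from bot import *
s=r.sense();R0=Ro.from_quat(s["eef_rot"]);print(s["tcp_pos"],s["joints"].round(3),s["finger_gap"],s["force"])
for n in("side","scene"):
    p,d=r.snapshot(n);cv2.imwrite(f"pics/{n}5.png",p);np.savez(f"pics/{n}5.npz",p=p,d=d)
    W=cloud(n,d);hsv=cv2.cvtColor(p,cv2.COLOR_BGR2HSV)
    print(n,*[np.round(x,4) for x in tilt(n,p,d)])
    yaw=np.radians(13)
    for it in range(3):
        c,sn=np.cos(yaw),np.sin(yaw);dx=W[...,0]-.6;dy=W[...,1]+.206;u=c*dx+sn*dy;v=-sn*dx+c*dy
        m=(W[...,2]>.066)&(W[...,2]<.074)&(np.abs(u)<.16)&(np.abs(v)<.1)
        us=np.arange(-.09,.1,.006);lo=[];hi=[]
        for a in us:
            k=m&(np.abs(u-a)<.003);
            lo.append(np.percentile(v[k],.7));hi.append(np.percentile(v[k],99.3))
        pl,ph=[np.polynomial.polynomial.Polynomial.fit(us,x,1).convert().coef for x in(lo,hi)]
        # robust
        sl=np.median([np.median(np.diff(lo)),np.median(np.diff(hi))])
        print(np.degrees(yaw).round(2),"slopes",pl[1].round(4),ph[1].round(4),"v edges",np.median(lo).round(4),np.median(hi).round(4))
        yaw+= (pl[1]+ph[1])/2
    w=(hsv[...,1]<60)&(hsv[...,2]>110)&(W[...,2]>.085)&(W[...,2]<.11)&(np.abs(u)<.08)&(np.abs(v)<.05)
    for su in(-1,1):
        for sv in(-1,1):
            k=w&(u*su>0)&(v*sv>0);q=k&(W[...,2]>.1);print(su,sv,[(np.percentile(x[k],1).round(4),np.percentile(x[k],99).round(4)) for x in(u,v)],"top u",np.median(u[q]).round(4),"z",np.percentile(W[...,2][k],98).round(4))
    e=(W[...,2]>.11)&(W[...,2]<.13)&(np.abs(u+.1)<.02)&(np.abs(v)<.06);print("stop u",np.percentile(u[e],[2,50,98]).round(4),"v",np.percentile(v[e],[1,99]).round(4))
E
```

```text
[0.56710256 0.03811544 0.28006125] [ 0.144 -0.418 -0.353  1.048 -0.168  0.241] 0.04879858827370107 [ 2.0138459   0.50385657 -2.14792521]
side [-0.0004 -0.0008  0.0692] [ 0.0012  0.0018 -0.0007] 8650
13.0 slopes -0.0049 -0.0062 v edges -0.0622 0.0598
12.68 slopes 0.0014 -0.0006 v edges -0.0622 0.0598
12.7 slopes 0.001 -0.001 v edges -0.0622 0.0598
-1 -1 [(np.float64(-0.0601), np.float64(-0.0316)), (np.float64(-0.0363), np.float64(-0.0151))] top u -0.0461 z 0.1042
-1 1 [(np.float64(-0.0601), np.float64(-0.0318)), (np.float64(0.0115), np.float64(0.0332))] top u -0.0459 z 0.1042
1 -1 [(np.float64(0.0299), np.float64(0.0585)), (np.float64(-0.0364), np.float64(-0.015))] top u 0.0432 z 0.1044
1 1 [(np.float64(0.0297), np.float64(0.0584)), (np.float64(0.0118), np.float64(0.0335))] top u 0.0433 z 0.104
stop u [-0.1089 -0.1052 -0.101 ] v [-0.0408  0.0384]
scene [ 0.0007 -0.001   0.0699] [0.0008 0.0003 0.0001] 2413
13.0 slopes -0.0003 -0.0049 v edges -0.0611 0.0602
12.85 slopes 0.0022 -0.0025 v edges -0.061 0.0602
12.84 slopes 0.0023 -0.0023 v edges -0.061 0.0602
-1 -1 [(np.float64(-0.0573), np.float64(-0.0283)), (np.float64(-0.0339), np.float64(-0.0127))] top u -0.0419 z 0.1051
-1 1 [(np.float64(-0.0581), np.float64(-0.0286)), (np.float64(0.0137), np.float64(0.0352))] top u -0.0433 z 0.1053
1 -1 [(np.float64(0.0317), np.float64(0.0615)), (np.float64(-0.0343), np.float64(-0.0136))] top u 0.0469 z 0.105
1 1 [(np.float64(0.0335), np.float64(0.0607)), (np.float64(0.0128), np.float64(0.0351))] top u 0.046 z 0.1053
stop u [-0.1088 -0.1015 -0.0979] v [-0.0397  0.0386]
```

```bash
python3 - <<'E'
from bot import *
s=r.sense();R0=Ro.from_quat(s["eef_rot"])
y=np.radians(12.75);m=np.array([np.cos(y),np.sin(y),0]);z=np.array([0,0,-1.])
Rt=Ro.from_matrix(np.c_[-m,np.cross(z,-m),z]);t=np.array([.6,-.206,.209])-Rt.as_matrix()@[-.007,0,.0065]
print(t-s["tcp_pos"],np.degrees((Rt*R0.inv()).as_rotvec())/10)
E
```

```text
[ 0.0260832  -0.2443456  -0.06473795] [-0.10324742  3.50466782  2.07186559]
```

Call:
arm_command([
  [0.0026,-0.0244,0,-0.1,3.5,2.07,0.04],
  [0.0026,-0.0244,0,-0.1,3.5,2.07,0.04],
  [0.0026,-0.0244,0,-0.1,3.5,2.07,0.04],
  [0.0026,-0.0244,0,-0.1,3.5,2.07,0.04],
  [0.0026,-0.0244,0,-0.1,3.5,2.07,0.04],
  [0.0026,-0.0244,-0.005,-0.1,3.5,2.07,0.04],
  [0.0026,-0.0244,-0.01,-0.1,3.5,2.07,0.04],
  [0.0026,-0.0244,-0.015,-0.1,3.5,2.07,0.04],
  [0.0026,-0.0244,-0.015,-0.1,3.5,2.07,0.04],
  [0.0026,-0.0244,-0.015,-0.1,3.5,2.07,0.04],
])

```text
clock: 15.6
tcp_pos: [0.5939, -0.2053, 0.2197]
eef_rot: [-0.112, 0.994, 0.001, -0.001]
force: [0.5, -0.8, -1.7]
finger_gap: 0.0486
```

Call:
arm_command([
  [0,0,-0.005,0,0,0,0.04],
  [0,0,0,0,0,0,0.04],
  [0,0,0,0,0,0,0.04],
  [0,0,0,0,0,0,0.04],
  [0,0,0,0,0,0,0.04],
  [0,0,0,0,0,0,0.04],
  [0,0,0,0,0,0,0.04],
  [0,0,0,0,0,0,0.04],
  [0,0,0,0,0,0,0.04],
  [0,0,0,0,0,0,0.04],
])

```text
clock: 16.85
tcp_pos: [0.5936, -0.205, 0.2155]
eef_rot: [-0.112, 0.994, 0.001, 0.0]
force: [-0.0, -0.0, -1.2]
finger_gap: 0.0489
```

```bash
cat > chk.py <<'E'
from bot import *
import sys
k=sys.argv[1]
s=r.sense();R=Ro.from_quat(s["eef_rot"]).as_matrix();print(s["tcp_pos"].round(4),s["force"].round(1),s["finger_gap"],"tool-x yaw",np.degrees(np.arctan2(-R[1,0],-R[0,0])).round(2),"zt",R[:,2].round(4))
print("predicted center",(s["tcp_pos"]+R@[-.007,0,.0065]).round(4))
for n in("side","scene"):
    p,d=r.snapshot(n);cv2.imwrite(f"pics/{n}_{k}.png",p)
    q=bpts(cloud(n,d),p,[(.48,.75),(-.32,-.1),(.15,.28)]);
    if len(q)>30: fitb(q,s["tcp_pos"]-[0,0,.0065],-R[:,0])
    print(n,*[np.round(x,4) for x in tilt(n,p,d)])
E
python3 chk.py 6
```

```text
[ 0.5936 -0.205   0.2155] [-0.  -0.  -1.2] 0.048852658815191616 tool-x yaw 12.82 zt [ 4.0e-04  2.6e-03 -1.0e+00]
predicted center [ 0.6004 -0.2034  0.2091]
bottle c [ 0.6003 -0.2041  0.2089] yaw,pitch [13.21  0.82] rms 0.0008 s 0.001 0.174 2626
side [-0.0003 -0.      0.0693] [ 0.001   0.0011 -0.0006] 8107
bottle c [ 0.6013 -0.204   0.2095] yaw,pitch [15.44  1.09] rms 0.0017 s 0.045 0.176 631
scene [ 0.0005 -0.002   0.0699] [0.0009 0.0001 0.0001] 2276
```

View pics/side_6.png

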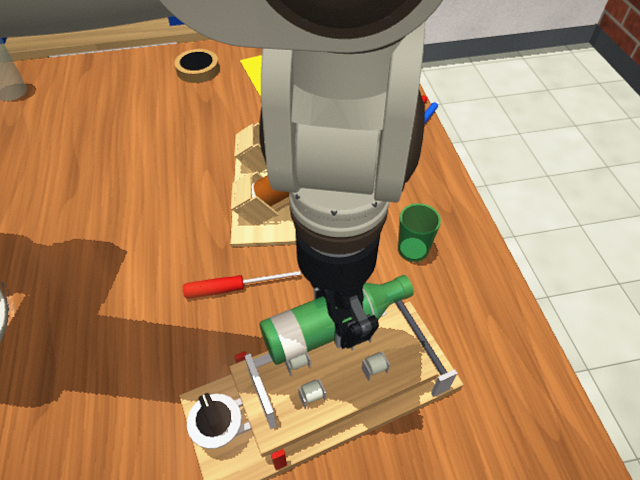

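View pics/scene_6.png

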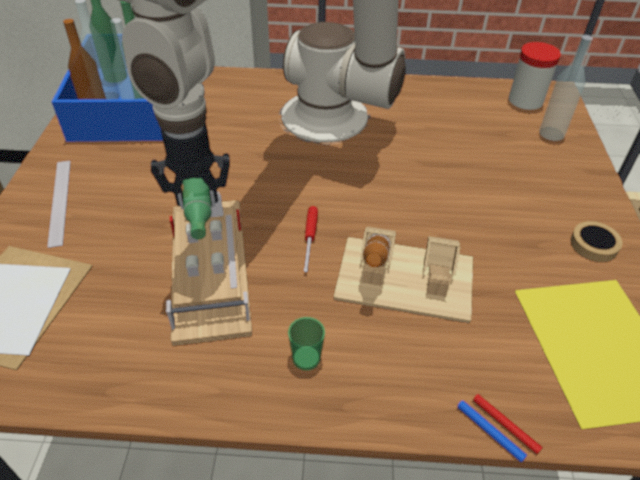

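Call:
arm_command([
  [0,-0.002,0,-0.15,0.65,-0.2,0.04],
  [0,0,0,0,0,0,0.04],
  [0,0,0,0,0,0,0.04],
  [0,0,0,0,0,0,0.04],
  [0,0,0,0,0,0,0.04],
  [0,0,0,0,0,0,0.04],
  [0,0,0,0,0,0,0.04],
  [0,0,0,0,0,0,0.04],
  [0,0,0,0,0,0,0.04],
  [0,0,0,0,0,0,0.04],
])

```text
clock: 18.2
tcp_pos: [0.5935, -0.207, 0.2156]
eef_rot: [-0.11, 0.994, 0.001, -0.005]
force: [0.5, -0.3, -2.7]
finger_gap: 0.0486
```

```bash
python3 chk.py 7; python3 - <<'E'
from h import *
print(np.abs(r.sense()["qvel"]).max())
E
```

```text
[ 0.5935 -0.207   0.2156] [ 0.5 -0.3 -2.7] 0.04862465397784453 tool-x yaw 12.62 zt [-1.090e-02 -1.000e-04 -9.999e-01]
predicted center [ 0.6003 -0.2054  0.209 ]
bottle c [ 0.6002 -0.2061  0.2088] yaw,pitch [13.03  0.14] rms 0.0009 s 0.001 0.174 2600
side [-0.0002 -0.0007  0.0693] [ 0.0012  0.0015 -0.0006] 7964
bottle c [ 0.601  -0.206   0.2095] yaw,pitch [15.79  0.38] rms 0.0018 s 0.049 0.178 629
scene [ 0.0003 -0.0003  0.0698] [0.0008 0.0003 0.0001] 2286
0.0018675588377125173
```

```bash
python3 -c "
from cell import r
print(r.hand_in())"
```

```text
the job is handed in; nothing more can be done
None
```

I turned the knob about 46° clockwise, which levelled the platform. I then drew the green bottle out of the rack along its axis, turned it level and held it over the rollers. I handed the job in at about 18 s, still gripping it.

**Platform:** The last checks gave a tilt within about 0.002 rad of level in both camera views, and it held after I released the knob.

**Bottle:**
- **Position:** its centre is at (0.600, -0.206, 0.209), within 2 mm of my estimate of the point over the middle of the rollers. That puts it about 80 mm clear of them.
- **Level and direction:** it is level to about 0.4°, with its base towards the end stop and its mouth towards the hinge.
- **Alignment:** the side view puts it 0.3° off the jig's line.
- **Grip:** the gripper showed no slip.

**One disagreement:** the scene camera read the bottle's yaw as about 3° off the jig's line. That view sees mostly the mouth end, with few points and twice the fit error. I trusted the side view, which agrees with the tool's own orientation.

**Other objects:** the amber bottle, screwdriver and tumbler look unmoved in the picture taken just before the last 2 mm correction. I judged that by eye and did not measure it.

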